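# Seat the backup drive in its docking station

### The arm

A 6-joint arm with a two-finger parallel gripper is mounted at the origin on a cart in front of the work surface, level with it; the furniture and walls round the work are solid. World frame = base frame: x ahead of the robot, y to its left, z up, the work surface at z = 0. Lengths are in m, angles in rad, forces in N, time in s.
With the tool pointing down it reaches from about 0.275 to 0.75 m from the base axis. Payload 10.2 kg.
Tool frame: the origin (TCP) lies at the very end of the fingers, on their centre line; the grasp point (between the pads) lies 19 mm behind it; z points along the fingers, y is the line along which they close (so a half turn about z gives the same grasp; the last joint's range is limited). The gripper opens to 85 mm and grips with 20 to 120 N. Pads are 22 mm wide; open, the fingers measure 114 mm over their backs; the gripper's body (76 mm by 85 mm) begins 54 mm behind the grasp point. The pads swing forward as they close: fully open they stand 13 mm farther back than shut.
Start: joints at [-1.496, 0.313, 1.498, -0, 1.331, -0.223], TCP at [0.154, -0.502, 0.194] pointing down, gripper open.
Joint ranges: [-2.94, 2.94], [-0.97, 2.17], [0.19, 2.56], [-1.23, 4.37], [0.02, 3.11], [-2.88, 2.88]. Speed limits (rad/s): [2.39, 2.39, 3.01, 3.14, 3.14, 3.14].

### API

Orientations are given as [roll, pitch, yaw] about the fixed x, y, z axes, in that order (R = Rz(yaw) Ry(pitch) Rx(roll)).
In Python, from workcell import readout, imaging, ticket, finder gives the robot as it stands.
- The arm moves only by the shell command python3 -m handwheel 'ROWS' [FORCE]. ROWS is JSON, a list of rows, each an object of numbers: "wx", "wy", "wz": the turn, a rotation vector about the tool's x, y, z in rad; "tx", "ty", "tz": the shift along the tool's x, y, z in cm; "gripper": the gripper command: -1 is shut, 1 is fully open, values between are in proportion. A call has 1 to 12 rows; each row shifts and turns the commanded pose from where the row before left it, along the tool's axes as they then stand; what a row does not reach is not made up. A row lasts 1/10 s, in which the tool goes at most 50 mm and 8.59 degrees, less where a joint would pass 70% of its speed; a pose out of reach is approached as far as the arm can. A call with a gripper value outside its range is refused whole. The fingers move at their own pace and stop on an object; FORCE is the grip in N (left out, the last holds). Time passes only in rows, so rows that do not move let the fingers close. It gives the time, the measured TCP pose, the force, the opening and the grip force at its end, in the units of the state.
- readout.get_state(): the state, without advancing time (a new reading comes with each control period).
- imaging.capture(name): name is "scene" or "top" or "wrist"; returns a dict with "frame" (420x560x3 uint8, red, green, blue), "depth" (420x560 float32, m along the optical axis (not along the pixel's ray), 0 where there is no reading), "mtx" (3x3 intrinsics, pixels), "k1" (the pictures are not rectified: a ray, as slopes to the right and down, at radius r is drawn at 1 + k1 r^2 times it, then the intrinsics apply), "xyz" and "rotation" of the camera in the world; the wrist camera has in their place "mount" (4x4, takes a point from camera to tool coordinates, whose origin is the TCP and whose axes are the flange's). Camera axes: x right, y down, z forward; pixel columns grow to the right and rows downward; lengths in m; the calibration is good to about 2 mm. A picture is of the moment at which its call begins: read the wrist's pose just before it.
- ticket.sign_off(): hands the job in; it is judged then, once.
Trained networks look in a picture, given as the dict that the camera call returned (one of the last four; its "shot" number tells which), for a name from the list of things; names that differ only in an ending like _2 or _b are one class to them, and where a whole thing is asked for, a point or a joint stands for the part that bears it (a point fixed in the world has none). Each returns a list of dicts, best first, with "conf" (0 to 1); they miss things now and then, are a little off and sometimes report something else, mostly with a low value. They report only what shows in the picture. A call takes as long as a camera call. They do not tell look-alikes from the thing itself.
- finder.boxes_of(picture, query): "at" ([column, row] in pixels, amid what is visible of it).
- finder.trace(picture, query): "region" (420x560 bool, what is visible of it) and "at" ([column, row] in pixels, amid what is visible of it).
- finder.landmark_of(picture, query): "at" ([column, row] in pixels: a listed point, or the origin of a listed thing).
The state is a dict: "time_s": time; "joint_pos": joint angles; "dq": joint speeds; "effort": joint torques, N m; "eef_pos": TCP position; "tool_rot": TCP orientation; "contact_force": force on the tool from outside, world axes, zero at the start; "wrist_torque": the same for the moment, N m; "finger_gap": opening from 0.0 (shut) to 1.0 (fully open); "gripper_force": force on a finger pad.
Only numpy, scipy, OpenCV 4.12 (cv2) and the standard library are available. Lean on these libraries where they do the work, as an engineer would, in place of code of your own. Each camera call takes 0.05 s, during which the arm holds its last target. There are 200 camera calls.

### The job

Please put the grey backup drive into the docking station on the desk: lay it connector end first on the tray between the flared rails, then slide it in until the latch under the hood catches, so that it stays fully home when you let go. The contacts bend easily, so feel your way in and never force it, and don't knock the coffee mug.

Things in the scene. Friction and masses are not known exactly. Their poses are not given: they have to be found in the camera images.
- drive: Backup drive: a flat grey plastic brick 110 mm long (x), 60 mm wide (y), 20 mm high (z), about 0.16 kg, lying flat on the desk. Origin at its centre, half-way up; z up. +x is the connector end: brass contacts on that face, and in the top, 14 to 27 mm from that end, a 28 mm wide pocket for the latch. The other end has five grip ribs on top; push on its flat end face.
- dock: Docking station, fixed, 264 x 134 mm: a black tray, two aluminium rails and, over their inner end, a grey hood. Origin on the desk on the dock's centre line; +x points inwards, the way the drive goes in, z up. Tray top 8 mm above the desk, from x = -150 to +114 mm. Hood: front edge at x = 17 to 47 mm, underside 31 mm, top 45 mm above the desk, release tab on it up to 52 mm (not needed).
- dock_mouth (a point): Mouth of the flared rails: on the tray's top and centre line, 75 mm before the dock's origin (axes as the dock's). The rails' tips are 116 mm apart here and rise 16 mm above the tray. Before the mouth the tray is bare for 75 mm, with room for fingers on both sides of a drive.
- dock_throat (a point): Where the flare ends: on the tray's top and centre line, 12 mm before the dock's origin. Inwards of it the rails are parallel, 63 mm apart (3 mm play). Low friction. Latching takes 5 to 9 N of push, more if the drive is also pressed down; a hard stop follows 2 mm deeper, where the force shoots up. From the throat on, over 25 N in all between drive and dock does damage.
- dock_home (a point): The drive's centre latches on the centre line 0 to 30 mm inwards (+x) of this point (over the dock's origin, 18 mm above the desk). How far differs each time and is not reported, as the hood is clamped on the rails with its contacts, latch and stop: find it by feel. Sprung contacts resist the last 34 mm with 2.5 to 4.5 N and push an unlatched drive out again by over 30 mm.
- mug: Blue mug of coffee, 82 mm across, 91 mm high, with a handle; origin at the centre of its underside. Leave it standing where it is.
Mind the look-alikes: they are no part of the job. There is more than one size of the drive; the one meant has the size given above.

How it is judged:
By the outcome, as a careful person would: the job done as asked, in the order asked, and still so for the second after the job is handed in, with the robot touching nothing.
It also fails if it takes over 53 s, if anything falls off the work surface, if the arm or the gripper's body presses on something with over 40 N, if the wrist force passes 120 N, or if a joint passes its speed limit or range.

## Working session

There is one attempt and no reset: what is moved stays moved. The work goes in short steps, Python scripts to look and compute and a shell command to move; the robot and the scene stay as the last step left them, time stands still between calls to the robot, and variables do not carry over. Pictures are saved under pics/ and viewed, at most 12 in all, crops included, and the job is handed in when it is done.

```bash
mkdir -p pics; ls; cat > h.py <<'E'
import numpy as np, cv2
from workcell import readout, imaging, ticket, finder
from scipy.spatial.transform import Rotation as R
def pose(c,st=None):
    if 'xyz' in c: return np.array(c['rotation']).reshape(3,3) if np.size(c['rotation'])==9 else R.from_euler('xyz',c['rotation']).as_matrix(), np.array(c['xyz'])
    T=np.eye(4);T[:3,:3]=R.from_euler('xyz',st['tool_rot']).as_matrix();T[:3,3]=st['eef_pos']
    T=T@np.array(c['mount']);return T[:3,:3],T[:3,3]
def rays(c,uv):
    uv=np.asarray(uv,float).reshape(-1,1,2)
    return cv2.undistortPoints(uv,np.array(c['mtx']),np.array([c['k1'],0,0,0.])).reshape(-1,2)
def onz(c,uv,z,st=None):
    Rm,p=pose(c,st);d=np.c_[rays(c,uv),np.ones(len(np.atleast_2d(uv)))]@Rm.T
    return p+d*((z-p[2])/d[:,2])[:,None]
def deep(c,uv,st=None):
    Rm,p=pose(c,st);uv=np.atleast_2d(uv);z=np.array([c['depth'][int(v),int(u)] for u,v in uv])
    return p+(np.c_[rays(c,uv),np.ones(len(uv))]*z[:,None])@Rm.T
def cloud(c,mask,st=None):
    v,u=np.nonzero(mask&(c['depth']>0));return deep(c,np.c_[u,v],st)
def save(c,n): cv2.imwrite('pics/'+n,c['frame'][:,:,::-1])
E
python3 - <<'E'
from h import *
for n in ['scene','top']:
    c=imaging.capture(n);save(c,n+'1.png')
    print(n,c['xyz'],np.shape(c['rotation']),c['k1'],c['mtx'][0])
    for q in ['drive','dock','mug']:
        for r in finder.trace(c,q):
            P=cloud(c,r['region'])
            print(q,round(r['conf'],2),np.round(r['at']),r['region'].sum(),np.median(P,0).round(3) if len(P) else '')
    for q in ['dock_mouth','dock_throat','dock_home','drive','dock']:
        for r in finder.landmark_of(c,q): print('lm',q,round(r['conf'],2),np.round(r['at'],1),deep(c,r['at'])[0].round(3))
E
```

```text
pics
scene [-0.13974778  0.72832245  0.49309966] (3,) -0.11362421515851485 [512.43169578   0.         275.88029748]
drive 0.88 [291. 235.] 742 [0.499 0.207 0.013]
drive 0.63 [254. 275.] 2045 [0.423 0.331 0.02 ]
dock 0.65 [325. 208.] 4227 [0.562 0.066 0.009]
mug 0.84 [165. 227.] 2818 [0.574 0.41  0.061]
lm dock_mouth 0.85 [346.7 215.7] [0.511 0.046 0.006]
lm dock_mouth 0.31 [173.1 248.2] [0.562 0.411 0.029]
lm dock_throat 0.62 [323.6 202.6] [0.583 0.045 0.006]
lm dock_home 0.93 [317.4 198.1] [0.604 0.045 0.008]
lm dock_home 0.62 [346.9 215.5] [0.511 0.045 0.006]
lm drive 0.68 [288.9 235.8] [0.506 0.2   0.011]
lm drive 0.58 [254.9 276.7] [0.422 0.337 0.02 ]
lm dock 0.72 [320.2 205.9] [0.576 0.061 0.005]
top [0.42182147 0.21871863 0.91122958] (3,) -0.007897804018430267 [443.52860835   0.         277.06358387]
drive 0.84 [234. 246.] 1779 [0.435 0.325 0.02 ]
drive 0.84 [295. 215.] 846 [0.506 0.202 0.014]
dock 0.78 [362. 179.] 7802 [0.571 0.054 0.009]
mug 0.85 [192. 165.] 2056 [0.611 0.4   0.037]
lm dock_mouth 0.69 [364.8 206.9] [0.519 0.052 0.008]
lm dock_throat 0.98 [362.3 177.8] [0.579 0.055 0.008]
lm dock_home 0.92 [366.4 173.2] [0.589 0.047 0.009]
lm drive 0.67 [231.5 246.8] [0.442 0.324 0.021]
lm dock 0.71 [359.2 171.5] [0.593 0.061 0.007]
```

View pics/top1.png

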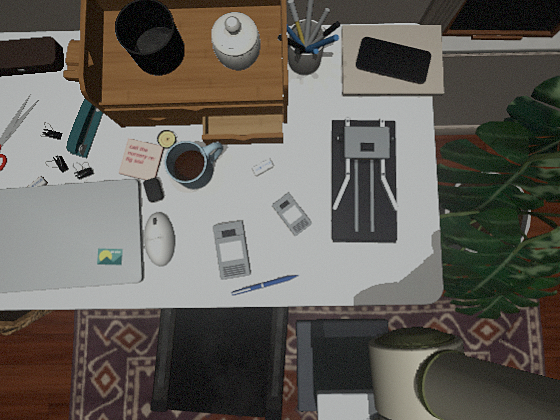

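View pics/scene1.png

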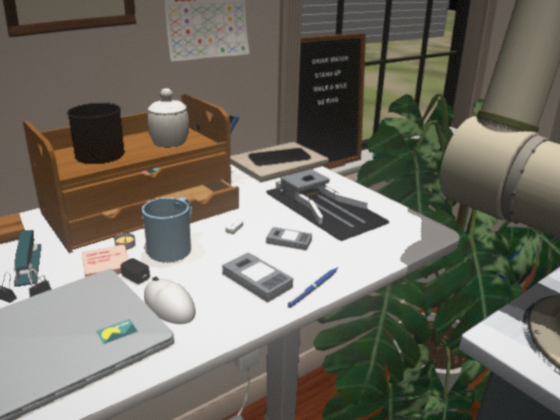

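The top view shows two drives: the large one at (231,249) and a small one at (291,213). The large one should be the 110x60 drive. Its ribs are at the bottom (232,272) and its pocket at the top (228,228). The dock is at (364,180) with the hood upward, so dock +x is roughly world +x. Next I'll check sizes, heights and poses.

```bash
python3 - <<'E'
from h import *
c=imaging.capture('top'); s=imaging.capture('scene')
def rect(c,m,z):
    m=cv2.morphologyEx(m.astype(np.uint8),cv2.MORPH_OPEN,np.ones((3,3)))
    v,u=np.nonzero(m);P=onz(c,np.c_[u,v],z)[:,:2]
    (x,y),(a,b),t=cv2.minAreaRect((P*1000).astype(np.float32));print('  rect',round(x,1),round(y,1),round(a,1),round(b,1),round(t,1))
def tri(a,b,ua,ub):
    A=[];y=[]
    for cc,u in((a,ua),(b,ub)):
        Rm,p=pose(cc);d=Rm@np.r_[rays(cc,u)[0],1];d/=np.linalg.norm(d);M=np.eye(3)-np.outer(d,d);A.append(M);y.append(M@p)
    return np.linalg.lstsq(np.vstack(A),np.hstack(y),rcond=None)[0].round(4)
D={}
for q,z in [('drive',.02),('dock',.008),('mug',.09)]:
    for k,cc in (('t',c),('s',s)):
        for r in finder.trace(cc,q):
            P=cloud(cc,r['region']);print(k,q,round(r['conf'],2),np.round(r['at']),'z pct',np.percentile(P[:,2],[10,50,90]).round(4))
            if q!='mug':rect(cc,r['region'],z)
            else: print(P.min(0),P.max(0))
for q in ['drive','dock_mouth','dock_throat']:
    for a in finder.landmark_of(c,q):
        for b in finder.landmark_of(s,q): print(q,np.round(a['at']),np.round(b['at']),tri(c,s,a['at'],b['at']))
f=c['frame'][195:300,180:330,::-1];g=c['frame'][110:250,310:420,::-1]
f=cv2.resize(f,None,fx=3.5,fy=3.5,interpolation=2);g=cv2.resize(g,(275,350)) 
g=cv2.resize(g,(int(g.shape[1]*f.shape[0]/g.shape[0]),f.shape[0]))
cv2.imwrite('pics/crop1.png',np.hstack([f,g])[:, :800])
print(readout.get_state())
E
```

```text
t drive 0.89 [293. 214.] z pct [0.012  0.0144 0.0164]
  rect 505.5 202.7 79.3 44.4 35.8
t drive 0.8 [234. 248.] z pct [0.0172 0.02   0.0221]
  rect 436.0 323.9 110.2 61.9 8.8
s drive 0.91 [286. 238.] z pct [0.0036 0.0133 0.0151]
  rect 489.2 216.8 83.6 64.1 35.8
s drive 0.82 [255. 277.] z pct [0.0071 0.0204 0.022 ]
  rect 426.4 331.8 129.0 77.7 7.4
t dock 0.78 [363. 182.] z pct [0.0064 0.0089 0.0445]
  rect 575.6 51.3 132.5 257.7 88.2
t dock 0.73 [196. 164.] z pct [0.0247 0.0358 0.0889]
  rect 613.2 404.6 120.9 101.4 86.9
t dock 0.4 [234. 247.] z pct [0.0174 0.02   0.0221]
  rect 436.4 325.5 111.3 62.7 8.9
s dock 0.85 [324. 206.] z pct [0.0062 0.0089 0.043 ]
  rect 589.4 38.8 177.0 306.2 87.3
t mug 0.72 [191. 165.] z pct [0.029  0.0364 0.0885]
[ 0.56174394  0.33588321 -0.00326541] [0.65531019 0.44023211 0.09378573]
s mug 0.76 [167. 227.] z pct [0.0154 0.0609 0.086 ]
[ 0.55741418  0.3242555  -0.00072479] [0.66514299 0.44363941 0.09281131]
drive [232. 248.] [289. 235.] [0.4235 0.297  0.0884]
drive [232. 248.] [255. 277.] [0.4406 0.3237 0.0036]
drive [290. 214.] [289. 235.] [0.5048 0.2038 0.0153]
drive [290. 214.] [255. 277.] [ 0.5326  0.2258 -0.0893]
dock_throat [363. 178.] [324. 204.] [0.578  0.0519 0.0061]
{'time_s': 1.65, 'joint_pos': array([-1.49638694e+00,  3.12950409e-01,  1.49771484e+00,  7.31198343e-06,
        1.33102028e+00, -2.23412869e-01]), 'dq': array([ 0.00045747, -0.00102819, -0.0004772 , -0.00158906, -0.00148803,
       -0.000723  ]), 'effort': array([-1.58630546e-04, -4.12164295e+01, -2.59897166e+01, -2.10997168e-04,
        4.96247740e-04,  6.61396484e-06]), 'eef_pos': array([ 0.15403896, -0.5018869 ,  0.19426278]), 'tool_rot': array([-3.14150366e+00, -2.75038333e-05,  2.97820519e-01]), 'contact_force': array([ 0.14071882, -0.38460779, -0.58495329]), 'wrist_torque': array([ 0.00663052, -0.00207802,  0.00880816]), 'gripper_force': 0.0, 'finger_gap': 1.0001512557751595}
```

View pics/crop1.png

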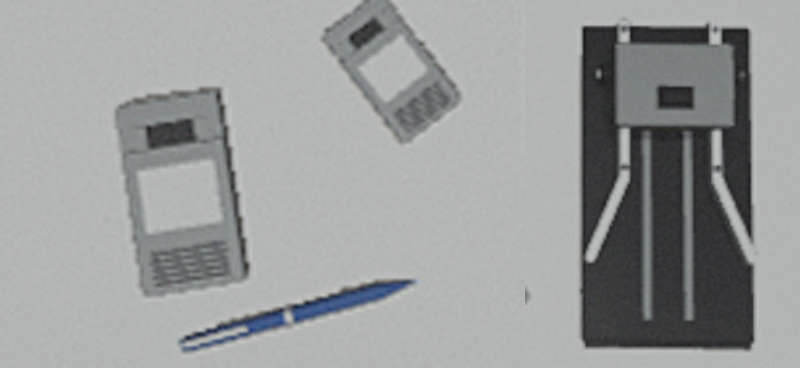

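The right-hand panel of the crop shows the dock with its hood at the +x end and its rails flaring toward the robot. The left panel shows both candidates: the large drive at full-image pixel (231,249) and the small one at (291,213). The large one measures 110x62 mm and 20 mm high, which fits the description. The small one is 79x44 mm and 14 mm high. The target's pocket end points to +x, yaw about +0.154. I'll move there now.

```bash
python3 -m handwheel '[{"wz":0.144,"gripper":1},{"tx":3.3,"ty":-3.45},{"tx":3.3,"ty":-3.45},{"tx":3.3,"ty":-3.45},{"tx":3.3,"ty":-3.45},{"tx":3.3,"ty":-3.45},{"tx":3.3,"ty":-3.45},{"tx":3.3,"ty":-3.45},{"tx":3.3,"ty":-3.45},{"tx":3.3,"ty":-3.45}]' 40
python3 -m handwheel '[{"tx":0.7,"ty":-4.6},{"tx":0.7,"ty":-4.6},{"tx":0.7,"ty":-4.6},{"tx":0.7,"ty":-4.6},{"tx":0.7,"ty":-4.6},{"tx":0.7,"ty":-4.6},{"tx":0.7,"ty":-4.6},{"tx":0.7,"ty":-4.6},{"tx":0.7,"ty":-4.6},{"tx":0.7,"ty":-4.6},{}]'
cat > look.py <<'E'
from h import *
def rectm(c,m,z,st):
    m=cv2.morphologyEx(m.astype(np.uint8),cv2.MORPH_OPEN,np.ones((3,3)))
    v,u=np.nonzero(m);P=onz(c,np.c_[u,v],z,st)[:,:2]
    (x,y),(a,b),t=cv2.minAreaRect((P*1000).astype(np.float32));print('  rect',round(x,1),round(y,1),round(a,1),round(b,1),round(t,1), 'px',u.min(),u.max(),v.min(),v.max())
def shot(name,items):
    st=readout.get_state();c=imaging.capture('wrist');save(c,name)
    print(st['time_s'],st['eef_pos'].round(4),st['tool_rot'].round(4),st['contact_force'].round(2))
    for q,z in items:
        for r in finder.trace(c,q):
            P=cloud(c,r['region'],st);print(q,round(r['conf'],2),np.round(r['at']),np.percentile(P[:,2],[10,50,90]).round(4) if len(P) else '');rectm(c,r['region'],z,st)
    return c,st
E
python3 -c "
from look import *
shot('w1.png',[('drive',.02)])"
```

```text
1.65 [ 0.154  -0.5019  0.1943] [-3.1415 -0.      0.2978] [ 0.14 -0.38 -0.58]$[0]: bad value
$[0]: bad value
```

```bash
python3 -m handwheel '[{"wx":0,"wy":0,"wz":0.144,"tx":0,"ty":0,"tz":0,"gripper":1}]' 40; python3 -m handwheel --help | head -20
```

```text
time_s: 1.85
eef_pos: [0.154, -0.5019, 0.1943]
tool_rot: [-3.142, 0.0, 0.152]
contact_force: [0.1, 0.6, 0.5]
finger_gap: 1.004
gripper_force: 0.0invalid input: not JSON, or not a number
```

```bash
python3 -m handwheel '[{"wx":0,"wy":0,"wz":0,"tx":3.3,"ty":-3.45,"tz":0,"gripper":1},{"wx":0,"wy":0,"wz":0,"tx":3.3,"ty":-3.45,"tz":0,"gripper":1},{"wx":0,"wy":0,"wz":0,"tx":3.3,"ty":-3.45,"tz":0,"gripper":1},{"wx":0,"wy":0,"wz":0,"tx":3.3,"ty":-3.45,"tz":0,"gripper":1},{"wx":0,"wy":0,"wz":0,"tx":3.3,"ty":-3.45,"tz":0,"gripper":1},{"wx":0,"wy":0,"wz":0,"tx":3.3,"ty":-3.45,"tz":0,"gripper":1},{"wx":0,"wy":0,"wz":0,"tx":3.3,"ty":-3.45,"tz":0,"gripper":1},{"wx":0,"wy":0,"wz":0,"tx":3.3,"ty":-3.45,"tz":0,"gripper":1},{"wx":0,"wy":0,"wz":0,"tx":3.3,"ty":-3.45,"tz":0,"gripper":1}]' 40
python3 -m handwheel '[{"wx":0,"wy":0,"wz":0,"tx":0.5,"ty":-4.6,"tz":0,"gripper":1},{"wx":0,"wy":0,"wz":0,"tx":0.5,"ty":-4.6,"tz":0,"gripper":1},{"wx":0,"wy":0,"wz":0,"tx":0.5,"ty":-4.6,"tz":0,"gripper":1},{"wx":0,"wy":0,"wz":0,"tx":0.5,"ty":-4.6,"tz":0,"gripper":1},{"wx":0,"wy":0,"wz":0,"tx":0.5,"ty":-4.6,"tz":0,"gripper":1},{"wx":0,"wy":0,"wz":0,"tx":0.5,"ty":-4.6,"tz":0,"gripper":1},{"wx":0,"wy":0,"wz":0,"tx":0.5,"ty":-4.6,"tz":0,"gripper":1},{"wx":0,"wy":0,"wz":0,"tx":0.5,"ty":-4.6,"tz":0,"gripper":1},{"wx":0,"wy":0,"wz":0,"tx":0.5,"ty":-4.6,"tz":0,"gripper":1},{"wx":0,"wy":0,"wz":0,"tx":0.5,"ty":-4.6,"tz":0,"gripper":1},{"wx":0,"wy":0,"wz":0,"tx":0,"ty":0,"tz":0,"gripper":1},{"wx":0,"wy":0,"wz":0,"tx":0,"ty":0,"tz":0,"gripper":1}]'
python3 -c "
from look import *
shot('w1.png',[('drive',.02)])"
```

```text
time_s: 2.75
eef_pos: [0.4008, -0.1478, 0.1946]
tool_rot: [3.141, -0.001, 0.154]
contact_force: [1.1, -0.5, 0.0]
finger_gap: 0.999
gripper_force: 0.0
time_s: 3.95
eef_pos: [0.3785, 0.3131, 0.194]
tool_rot: [3.141, 0.001, 0.156]
contact_force: [-0.2, -0.5, 0.3]
finger_gap: 0.999
gripper_force: 0.0
3.95 [0.3785 0.3131 0.194 ] [3.1412e+00 5.0000e-04 1.5580e-01] [-0.18 -0.45  0.3 ]
drive 0.68 [274. 123.] [0.0182 0.0197 0.0208]
  rect 436.2 326.5 110.3 60.5 8.3 px 247 303 74 176
drive 0.61 [394.  83.] [0.0111 0.0142 0.0153]
  rect 504.4 208.2 77.5 45.8 35.4 px 363 424 38 121
```

```bash
python3 -m handwheel '[{"wx":0,"wy":0,"wz":0.006,"tx":3.4,"ty":-0.35,"tz":2,"gripper":1},{"wx":0,"wy":0,"wz":0,"tx":0,"ty":0,"tz":4.5,"gripper":1},{"wx":0,"wy":0,"wz":0,"tx":0,"ty":0,"tz":4.5,"gripper":1},{"wx":0,"wy":0,"wz":0,"tx":0,"ty":0,"tz":4,"gripper":1},{"wx":0,"wy":0,"wz":0,"tx":0,"ty":0,"tz":2.5,"gripper":1},{"wx":0,"wy":0,"wz":0,"tx":0,"ty":0,"tz":1.5,"gripper":1},{"wx":0,"wy":0,"wz":0,"tx":0,"ty":0,"tz":0.6,"gripper":1},{"wx":0,"wy":0,"wz":0,"tx":0,"ty":0,"tz":0,"gripper":1}]' 40
python3 -m handwheel '[{"wx":0,"wy":0,"wz":0,"tx":0,"ty":0,"tz":0,"gripper":-1},{"wx":0,"wy":0,"wz":0,"tx":0,"ty":0,"tz":0,"gripper":-1},{"wx":0,"wy":0,"wz":0,"tx":0,"ty":0,"tz":0,"gripper":-1},{"wx":0,"wy":0,"wz":0,"tx":0,"ty":0,"tz":0,"gripper":-1},{"wx":0,"wy":0,"wz":0,"tx":0,"ty":0,"tz":0,"gripper":-1},{"wx":0,"wy":0,"wz":0,"tx":0,"ty":0,"tz":0,"gripper":-1}]'
```

```text
time_s: 4.85
eef_pos: [0.4122, 0.3205, -0.0017]
tool_rot: [3.141, 0.001, 0.146]
contact_force: [0.3, -0.3, 0.5]
finger_gap: 0.999
gripper_force: 0.0
time_s: 5.45
eef_pos: [0.412, 0.3214, -0.0016]
tool_rot: [-3.142, -0.0, 0.148]
contact_force: [0.7, 0.6, 0.1]
finger_gap: 0.003
gripper_force: 0.0
```

The gripper shut fully, so it isn't holding the drive. I'll look before moving on.

```bash
python3 - <<'E'
from look import *
shot('w2.png',[('drive',.02)])
c=imaging.capture('scene')
f=c['frame'][150:330,150:400,::-1];cv2.imwrite('pics/s2.png',cv2.resize(f,None,fx=3,fy=3,interpolation=2))
E
```

```text
5.45 [ 0.412   0.3214 -0.0016] [-3.1416e+00 -1.0000e-04  1.4780e-01] [0.74 0.61 0.08]
drive 0.94 [274. 186.] [0.0183 0.0197 0.0206]
  rect 436.4 326.5 109.1 60.1 8.7 px 215 336 109 302
drive 0.85 [514. 113.] [0.009 0.014 0.015]
  rect 504.5 211.7 78.2 48.5 35.7 px 454 559 29 199
```

View pics/s2.png

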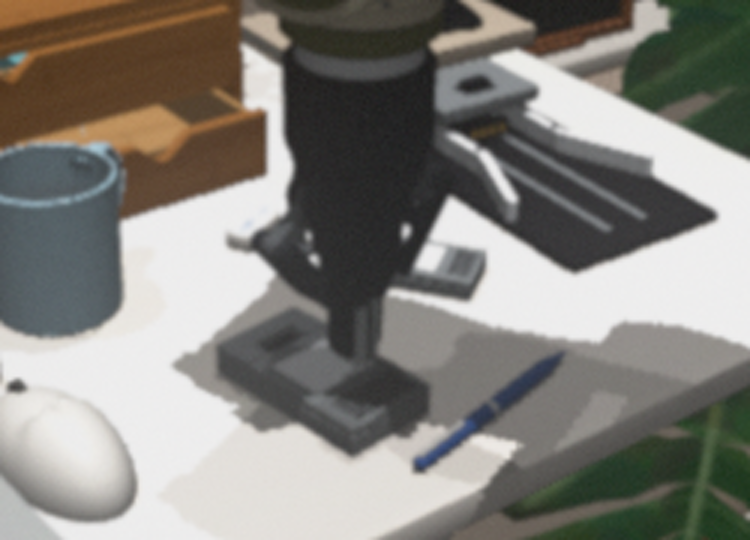

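```bash
python3 - <<'E'
from h import *
c=imaging.capture('scene')
for u in (264,268,272,276):
    uv=[(u,v) for v in range(236,278,4)];print(u);print(np.c_[uv,deep(c,uv).round(3)])
print(readout.get_state()['finger_gap'])
E
```

```text
264
[[2.64e+02 2.36e+02 4.02e-01 3.34e-01 1.04e-01]
 [2.64e+02 2.40e+02 4.01e-01 3.35e-01 9.80e-02]
 [2.64e+02 2.44e+02 4.07e-01 3.30e-01 8.70e-02]
 [2.64e+02 2.48e+02 4.02e-01 3.34e-01 8.40e-02]
 [2.64e+02 2.52e+02 4.04e-01 3.32e-01 7.40e-02]
 [2.64e+02 2.56e+02 4.05e-01 3.32e-01 6.70e-02]
 [2.64e+02 2.60e+02 4.05e-01 3.32e-01 5.90e-02]
 [2.64e+02 2.64e+02 4.02e-01 3.33e-01 5.40e-02]
 [2.64e+02 2.68e+02 4.06e-01 3.30e-01 4.30e-02]
 [2.64e+02 2.72e+02 4.24e-01 3.18e-01 2.10e-02]
 [2.64e+02 2.76e+02 4.15e-01 3.24e-01 2.00e-02]]
268
[[2.68e+02 2.36e+02 3.91e-01 3.35e-01 1.10e-01]
 [2.68e+02 2.40e+02 3.94e-01 3.33e-01 1.01e-01]
 [2.68e+02 2.44e+02 4.00e-01 3.28e-01 9.00e-02]
 [2.68e+02 2.48e+02 3.99e-01 3.28e-01 8.30e-02]
 [2.68e+02 2.52e+02 3.96e-01 3.31e-01 7.80e-02]
 [2.68e+02 2.56e+02 4.04e-01 3.25e-01 6.50e-02]
 [2.68e+02 2.60e+02 4.03e-01 3.25e-01 5.80e-02]
 [2.68e+02 2.64e+02 4.02e-01 3.26e-01 5.10e-02]
 [2.68e+02 2.68e+02 4.06e-01 3.23e-01 4.10e-02]
 [2.68e+02 2.72e+02 4.20e-01 3.12e-01 2.00e-02]
 [2.68e+02 2.76e+02 4.11e-01 3.19e-01 2.10e-02]]
272
[[2.72e+02 2.36e+02 3.94e-01 3
[... 352 characters left out ...]
]
 [2.72e+02 2.68e+02 4.01e-01 3.18e-01 4.10e-02]
 [2.72e+02 2.72e+02 4.16e-01 3.07e-01 2.10e-02]
 [2.72e+02 2.76e+02 4.08e-01 3.13e-01 2.00e-02]]
276
[[2.76e+02 2.36e+02 3.99e-01 3.14e-01 1.00e-01]
 [2.76e+02 2.40e+02 4.00e-01 3.13e-01 9.20e-02]
 [2.76e+02 2.44e+02 4.00e-01 3.12e-01 8.40e-02]
 [2.76e+02 2.48e+02 4.00e-01 3.12e-01 7.70e-02]
 [2.76e+02 2.52e+02 4.06e-01 3.07e-01 6.50e-02]
 [2.76e+02 2.56e+02 4.07e-01 3.06e-01 5.60e-02]
 [2.76e+02 2.60e+02 4.07e-01 3.06e-01 4.90e-02]
 [2.76e+02 2.64e+02 4.55e-01 2.69e-01 1.00e-03]
 [2.76e+02 2.68e+02 4.23e-01 2.94e-01 2.00e-02]
 [2.76e+02 2.72e+02 4.11e-01 3.02e-01 2.20e-02]
 [2.76e+02 2.76e+02 4.03e-01 3.08e-01 2.10e-02]]
0.003417803050873224
```

View pics/w2.png

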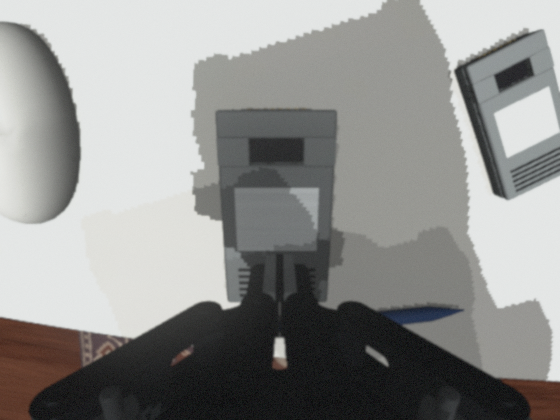

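w2 shows the drive centred at (276,205), with the shut fingers hovering over its ribs at about (280,270). The scene depth puts the shut fingertips at z of about 0.038 m, while the reported TCP is at -0.002. So the real fingertips end about 38 mm short of the reported TCP, and they closed above the drive. I'll allow for that offset: open, go 36 mm lower while watching the force, and grip again.

```bash
python3 -m handwheel '[{"wx":0,"wy":0,"wz":0,"tx":0,"ty":0,"tz":0,"gripper":1},{"wx":0,"wy":0,"wz":0,"tx":0,"ty":0,"tz":0,"gripper":1},{"wx":0,"wy":0,"wz":0,"tx":0,"ty":0,"tz":0,"gripper":1},{"wx":0,"wy":0,"wz":0,"tx":0,"ty":0,"tz":0,"gripper":1},{"wx":0,"wy":0,"wz":0,"tx":0,"ty":0,"tz":0,"gripper":1},{"wx":0,"wy":0,"wz":0,"tx":0,"ty":0,"tz":0,"gripper":1}]' 40
python3 -m handwheel '[{"wx":0,"wy":0,"wz":0,"tx":0,"ty":0,"tz":1.2,"gripper":1},{"wx":0,"wy":0,"wz":0,"tx":0,"ty":0,"tz":0.8,"gripper":1},{"wx":0,"wy":0,"wz":0,"tx":0,"ty":0,"tz":0.6,"gripper":1},{"wx":0,"wy":0,"wz":0,"tx":0,"ty":0,"tz":0.4,"gripper":1},{"wx":0,"wy":0,"wz":0,"tx":0,"ty":0,"tz":0,"gripper":1}]'
```

```text
time_s: 6.25
eef_pos: [0.412, 0.3213, -0.0017]
tool_rot: [3.142, 0.0, 0.148]
contact_force: [-0.3, 0.5, -0.9]
finger_gap: 0.996
gripper_force: 0.0
time_s: 6.75
eef_pos: [0.4116, 0.3212, -0.0324]
tool_rot: [3.141, 0.001, 0.148]
contact_force: [0.7, -0.1, 0.2]
finger_gap: 0.999
gripper_force: 0.0
```

```bash
python3 - <<'E'
from h import *
c=imaging.capture('scene')
f=c['frame'][180:310,190:370,::-1];cv2.imwrite('pics/s3.png',cv2.resize(f,None,fx=4,fy=4,interpolation=2))
E
```

```text
(no output)
```

View pics/s3.png

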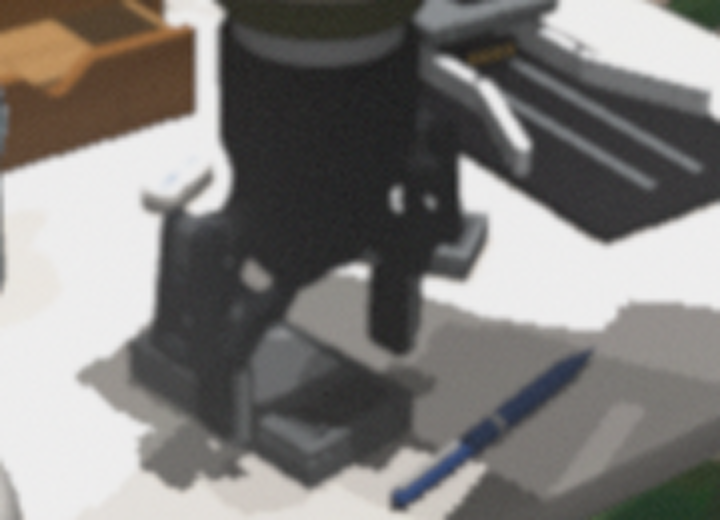

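The crop shows the fingers straddling the drive, with the near tip at (232,445) and the far tip at (400,350). Both are still about 2 cm above the desk, which agrees with the offset. I'll go 8 mm lower and grip.

```bash
python3 -m handwheel '[{"wx":0,"wy":0,"wz":0,"tx":0,"ty":0,"tz":0.4,"gripper":1},{"wx":0,"wy":0,"wz":0,"tx":0,"ty":0,"tz":0.4,"gripper":1},{"wx":0,"wy":0,"wz":0,"tx":0,"ty":0,"tz":0,"gripper":-1},{"wx":0,"wy":0,"wz":0,"tx":0,"ty":0,"tz":0,"gripper":-1},{"wx":0,"wy":0,"wz":0,"tx":0,"ty":0,"tz":0,"gripper":-1},{"wx":0,"wy":0,"wz":0,"tx":0,"ty":0,"tz":0,"gripper":-1}]' 40
```

```text
time_s: 7.4
eef_pos: [0.4121, 0.3214, -0.0395]
tool_rot: [-3.141, -0.0, 0.148]
contact_force: [-0.0, -0.3, 1.0]
finger_gap: 0.689
gripper_force: 43.9
```

Holding the drive (gap 0.69, about 59 mm). I'll lift, carry it to a hover behind the tray and look at the dock.

```bash
python3 -m handwheel '[{"wx":0,"wy":0,"wz":0,"tx":0,"ty":0,"tz":-2,"gripper":-1},{"wx":0,"wy":0,"wz":0,"tx":0,"ty":0,"tz":-4,"gripper":-1},{"wx":0,"wy":0,"wz":0,"tx":0.1,"ty":2.5,"tz":-2,"gripper":-1},{"wx":0,"wy":0,"wz":0.08,"tx":0,"ty":0,"tz":0,"gripper":-1},{"wx":0,"wy":0,"wz":0.08,"tx":0,"ty":0,"tz":0,"gripper":-1},{"wx":0,"wy":0,"wz":0,"tx":0.8,"ty":4,"tz":0,"gripper":-1},{"wx":0,"wy":0,"wz":0,"tx":0.8,"ty":4,"tz":0,"gripper":-1},{"wx":0,"wy":0,"wz":0,"tx":0.8,"ty":4,"tz":0,"gripper":-1},{"wx":0,"wy":0,"wz":0,"tx":0.8,"ty":4,"tz":0,"gripper":-1},{"wx":0,"wy":0,"wz":0,"tx":0.8,"ty":4,"tz":0,"gripper":-1},{"wx":0,"wy":0,"wz":0,"tx":0.8,"ty":4,"tz":0,"gripper":-1},{"wx":0,"wy":0,"wz":0,"tx":0,"ty":0,"tz":0,"gripper":-1}]'
python3 -m handwheel '[{"wx":0,"wy":0,"wz":0,"tx":0,"ty":0,"tz":0,"gripper":-1}]'
python3 -c "
from look import *
c,st=shot('w3.png',[('drive',.1),('dock',.008)])
for q in ['dock_mouth','dock_throat']:
    for r in finder.landmark_of(c,q): print(q,r['conf'],r['at'],onz(c,r['at'],.008,st))
"
```

```text
time_s: 8.6
eef_pos: [0.4626, 0.0524, 0.0404]
tool_rot: [3.141, -0.001, -0.017]
contact_force: [-0.4, 0.6, -1.2]
finger_gap: 0.695
gripper_force: 44.2
time_s: 8.7
eef_pos: [0.4615, 0.0557, 0.0402]
tool_rot: [-3.141, 0.001, -0.014]
contact_force: [-0.3, 0.5, -1.7]
finger_gap: 0.69
gripper_force: 44.2
8.7 [0.4615 0.0557 0.0402] [-3.1414e+00  5.0000e-04 -1.4100e-02] [-0.32  0.45 -1.72]
drive 0.77 [ 64. 163.] [0.0075 0.0138 0.0148]
  rect 522.0 139.3 47.5 30.1 36.5 px 3 131 101 225
drive 0.59 [276. 219.] [0.0982 0.0993 0.1002]
  rect 487.0 55.6 108.7 59.5 0.1 px 198 356 108 348
dock 0.93 [282.  68.] [0.0069 0.008  0.0235]
  rect 526.1 55.2 140.4 157.7 89.2 px 172 389 0 241
dock_throat 0.68 [280.0, 48.6] [[0.57670777 0.05360472 0.008     ]]
```

View pics/w3.png

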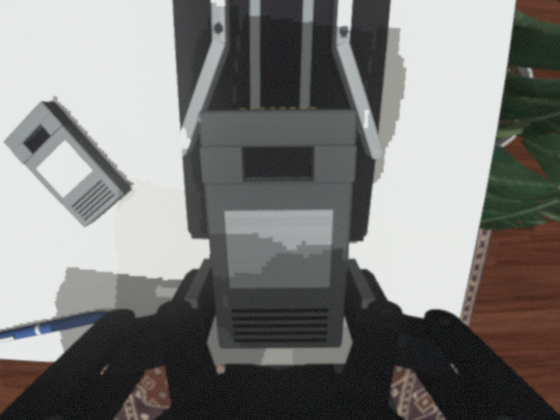

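w3 shows the drive held at (278,225), connector end up. The rail pivots are at (219,28) and (344,32), the rail tips at (185,150) and (378,155), and the tray's two groove lines at u of about 254 and 307. I'll fit the centre line from these.

```bash
python3 - <<'E'
from h import *
import cv2
st=readout.get_state();c=imaging.capture('wrist');g=cv2.cvtColor(c['frame'],cv2.COLOR_RGB2GRAY).astype(float)
L=[]
for lo,hi in((243,267),(296,320)):
    pts=[]
    for v in range(4,98,3):
        w=g[v-1:v+2,lo:hi].mean(0);w=np.clip(w-np.percentile(w,60),0,None);pts.append((lo+(w*np.arange(hi-lo)).sum()/w.sum(),v))
    P=onz(c,pts,.008,st);k=np.polyfit(P[:,0],P[:,1],1);r=P[:,1]-np.polyval(k,P[:,0]);m=abs(r)<.0015;k=np.polyfit(P[m,0],P[m,1],1);L.append(k);print('stripe slope',k[0],'y@.52',np.polyval(k,.52),r.std())
E1=[]
for lo,hi,s in((170,205,-1),(350,385,1)):
    pts=[]
    for v in range(170,232,4):
        d=np.gradient(g[v,lo:hi])*s;pts.append((lo+d.argmax(),v))
    P=onz(c,pts,.008,st);k=np.polyfit(P[:,0],P[:,1],1);print('tray edge',k[0],np.median(P[:,1]),P[:,1].std())
for n,a in(('screw',[(219,28),(344,32)]),('tip',[(183,150),(380,155)])):
    P=onz(c,a,.024,st);print(n,P.round(4).tolist(),P.mean(0))
print('tray front corners',onz(c,[(189,236),(366,240)],.008,st))
dr=max([r for r in finder.trace(c,'drive')],key=lambda r:r['region'].sum());v,u=np.nonzero(dr['region'])
S=[];
for vv in range(120,260,4):
    uu=u[v==vv];S.append([*onz(c,[(uu.min(),vv),(uu.max()+1,vv)],.1,st)[:,:2].ravel()])
S=np.array(S);print('drive side slopes',np.polyfit(S[:,0],S[:,1],1)[0],np.polyfit(S[:,2],S[:,3],1)[0],'width',np.median(S[:,1]-S[:,3]),'yc',np.median((S[:,1]+S[:,3])/2),S[:,0].mean())
print('front x',onz(c,[(276,111)],.1,st),'tool',st['eef_pos'],st['tool_rot'])
E
```

```text
stripe slope -0.033904010736577866 y@.52 0.07136872548941314 7.252579031865385e-05
stripe slope -0.030596787498591002 y@.52 0.03916423895877866 6.14973228098185e-05
tray edge -0.028057806453297363 0.12234161148434777 0.00044226980315984263
tray edge -0.028498390241559982 -0.009060781922567637 0.00043923329446945726
screw [[0.5854, 0.0899, 0.024], [0.5826, 0.0191, 0.024]] [0.58401648 0.05451042 0.024     ]
tip [[0.5168, 0.1168, 0.024], [0.5124, -0.0068, 0.024]] [0.51460793 0.05499206 0.024     ]
tray front corners [[ 0.45186109  0.12380274  0.008     ]
 [ 0.44725149 -0.00701175  0.008     ]]Traceback (most recent call last):
  File "<stdin>", line 22, in <module>
    return umr_minimum(a, axis, None, out, keepdims, initial, where)
ValueError: zero-size array to reduction operation minimum which has no identity
```

Dock centre line: yaw about -0.031, y = 0.0553 at x = 0.52, dock origin x about 0.595. All cues agree to within a few mm. Now I'll align and descend to about 12 mm above the tray.

```bash
python3 -m handwheel '[{"wx":0,"wy":0,"wz":0.017,"tx":0,"ty":0,"tz":0,"gripper":-1},{"wx":0,"wy":0,"wz":0,"tx":1.8,"ty":-0.1,"tz":1,"gripper":-1},{"wx":0,"wy":0,"wz":0,"tx":1.8,"ty":0,"tz":2,"gripper":-1},{"wx":0,"wy":0,"wz":0,"tx":0,"ty":0,"tz":2,"gripper":-1},{"wx":0,"wy":0,"wz":0,"tx":0,"ty":0,"tz":1,"gripper":-1},{"wx":0,"wy":0,"wz":0,"tx":0,"ty":0,"tz":0,"gripper":-1},{"wx":0,"wy":0,"wz":0,"tx":0,"ty":0,"tz":0,"gripper":-1}]'
python3 - <<'E'
from look import *
c,st=shot('w4.png',[('drive',.04)])
E
```

```text
time_s: 9.75
eef_pos: [0.4979, 0.0562, -0.0191]
tool_rot: [3.142, -0.001, -0.029]
contact_force: [1.0, 0.2, 0.0]
finger_gap: 0.693
gripper_force: 44.1
9.75 [ 0.4979  0.0562 -0.0191] [ 3.1416e+00 -6.0000e-04 -2.9300e-02] [1.01 0.21 0.05]
drive 0.82 [ 31. 268.] [0.005  0.0138 0.0147]
  rect 519.1 170.7 58.0 44.7 36.1 px 0 97 178 322
drive 0.76 [277. 218.] [0.0389 0.0401 0.0409]
  rect 522.6 55.5 60.3 109.9 89.1 px 198 356 108 349
```

View pics/w4.png

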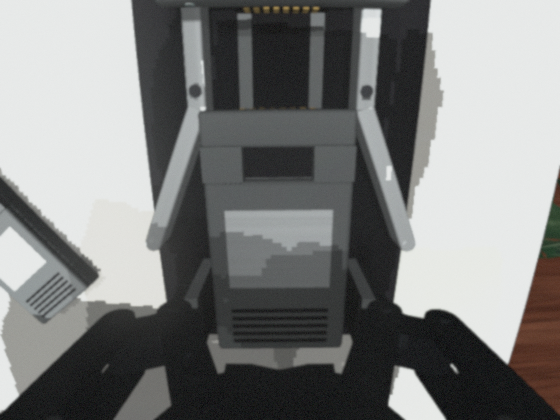

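w4 shows the drive's front edge at v=108, just short of the rail pivots (195,91) and (366,91). The drive's centre (278) sits about 1 mm left of the rails' centre (281). I'll shift 1 mm, lower it onto the tray and check the force before releasing.

```bash
python3 -m handwheel '[{"wx":0,"wy":0,"wz":0,"tx":0,"ty":0.1,"tz":0.5,"gripper":-1},{"wx":0,"wy":0,"wz":0,"tx":0,"ty":0,"tz":0.4,"gripper":-1},{"wx":0,"wy":0,"wz":0,"tx":0,"ty":0,"tz":0.25,"gripper":-1},{"wx":0,"wy":0,"wz":0,"tx":0,"ty":0,"tz":0,"gripper":-1}]'
```

```text
time_s: 10.25
eef_pos: [0.4977, 0.0551, -0.0314]
tool_rot: [-3.142, 0.0, -0.029]
contact_force: [-0.4, -0.2, -1.3]
finger_gap: 0.691
gripper_force: 44.3
```

```bash
python3 -m handwheel '[{"wx":0,"wy":0,"wz":0,"tx":0,"ty":0,"tz":0,"gripper":1},{"wx":0,"wy":0,"wz":0,"tx":0,"ty":0,"tz":0,"gripper":1},{"wx":0,"wy":0,"wz":0,"tx":0,"ty":0,"tz":0,"gripper":1},{"wx":0,"wy":0,"wz":0,"tx":0,"ty":0,"tz":-1.5,"gripper":1},{"wx":0,"wy":0,"wz":0,"tx":0,"ty":0,"tz":-4,"gripper":1},{"wx":0,"wy":0,"wz":0,"tx":-3,"ty":0,"tz":0,"gripper":-1},{"wx":0,"wy":0,"wz":0,"tx":-2.8,"ty":0,"tz":0,"gripper":-1},{"wx":0,"wy":0,"wz":0,"tx":0,"ty":0,"tz":0,"gripper":-1},{"wx":0,"wy":0,"wz":0,"tx":0,"ty":0,"tz":0,"gripper":-1},{"wx":0,"wy":0,"wz":0,"tx":0,"ty":0,"tz":0,"gripper":-1},{"wx":0,"wy":0,"wz":0,"tx":0,"ty":0,"tz":0,"gripper":-1}]'
python3 -m handwheel '[{"wx":0,"wy":0,"wz":0,"tx":0,"ty":0,"tz":2.5,"gripper":-1},{"wx":0,"wy":0,"wz":0,"tx":0,"ty":0,"tz":1.5,"gripper":-1},{"wx":0,"wy":0,"wz":0,"tx":0,"ty":0,"tz":0.65,"gripper":-1},{"wx":0,"wy":0,"wz":0,"tx":0,"ty":0,"tz":0,"gripper":-1}]'
python3 - <<'E'
from look import *
c,st=shot('w5.png',[('drive',.028)])
c=imaging.capture('scene')
f=c['frame'][140:290,240:420,::-1];cv2.imwrite('pics/s5.png',cv2.resize(f,None,fx=4,fy=4,interpolation=2))
E
```

```text
time_s: 11.35
eef_pos: [0.4404, 0.0567, 0.0238]
tool_rot: [3.142, -0.0, -0.029]
contact_force: [-0.2, 0.2, -0.3]
finger_gap: 0.005
gripper_force: 0.0
time_s: 11.75
eef_pos: [0.4396, 0.0568, -0.0232]
tool_rot: [-3.141, 0.001, -0.029]
contact_force: [-0.4, 0.6, 0.7]
finger_gap: 0.001
gripper_force: 0.0
11.75 [ 0.4396  0.0568 -0.0232] [-3.1414e+00  1.3000e-03 -2.9300e-02] [-0.39  0.57  0.71]
drive 0.97 [ 18. 180.] [0.0039 0.0136 0.0147]
  rect 493.3 162.1 33.5 59.8 72.9 px 0 72 104 235
drive 0.6 [277. 105.] [0.0267 0.0278 0.0287]
  rect 512.8 54.9 60.0 90.8 89.3 px 195 359 0 231
```

View pics/s5.png

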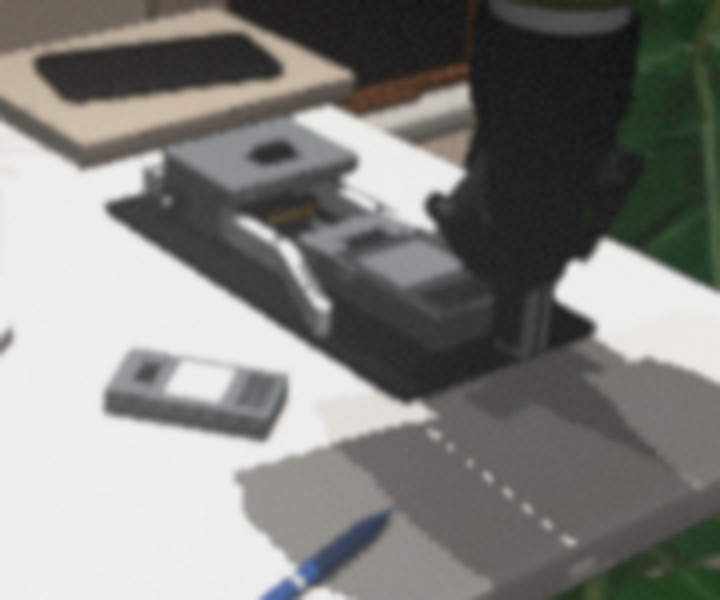

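The picture shows the drive lying flat on the tray between the rails, with its top at 28 mm. The shut fingers are behind its end face at (520,330), at a good height. I'll push gently.

```bash
python3 -m handwheel '[{"wx":0,"wy":0,"wz":0,"tx":0.8,"ty":0,"tz":0,"gripper":-1},{"wx":0,"wy":0,"wz":0,"tx":0.4,"ty":0,"tz":0,"gripper":-1},{"wx":0,"wy":0,"wz":0,"tx":0.2,"ty":0,"tz":0,"gripper":-1},{"wx":0,"wy":0,"wz":0,"tx":0.2,"ty":0,"tz":0,"gripper":-1},{"wx":0,"wy":0,"wz":0,"tx":0.2,"ty":0,"tz":0,"gripper":-1},{"wx":0,"wy":0,"wz":0,"tx":0.2,"ty":0,"tz":0,"gripper":-1},{"wx":0,"wy":0,"wz":0,"tx":0.2,"ty":0,"tz":0,"gripper":-1},{"wx":0,"wy":0,"wz":0,"tx":0.2,"ty":0,"tz":0,"gripper":-1}]'
python3 -m handwheel '[{"wx":0,"wy":0,"wz":0,"tx":0.2,"ty":0,"tz":0,"gripper":-1},{"wx":0,"wy":0,"wz":0,"tx":0.2,"ty":0,"tz":0,"gripper":-1},{"wx":0,"wy":0,"wz":0,"tx":0.2,"ty":0,"tz":0,"gripper":-1},{"wx":0,"wy":0,"wz":0,"tx":0.2,"ty":0,"tz":0,"gripper":-1},{"wx":0,"wy":0,"wz":0,"tx":0.2,"ty":0,"tz":0,"gripper":-1}]'
```

```text
time_s: 12.7
eef_pos: [0.4638, 0.0561, -0.0227]
tool_rot: [-3.142, 0.0, -0.029]
contact_force: [-0.9, -0.1, 0.5]
finger_gap: -0.002
gripper_force: 0.3
time_s: 13.2
eef_pos: [0.4738, 0.0558, -0.0227]
tool_rot: [-3.142, 0.0, -0.029]
contact_force: [-0.8, -0.5, -1.1]
finger_gap: -0.0
gripper_force: 0.2
```

```bash
python3 -m handwheel '[{"wx":0,"wy":0,"wz":0,"tx":0.25,"ty":0,"tz":0,"gripper":-1},{"wx":0,"wy":0,"wz":0,"tx":0.25,"ty":0,"tz":0,"gripper":-1},{"wx":0,"wy":0,"wz":0,"tx":0.25,"ty":0,"tz":0,"gripper":-1},{"wx":0,"wy":0,"wz":0,"tx":0.25,"ty":0,"tz":0,"gripper":-1},{"wx":0,"wy":0,"wz":0,"tx":0.25,"ty":0,"tz":0,"gripper":-1},{"wx":0,"wy":0,"wz":0,"tx":0.25,"ty":0,"tz":0,"gripper":-1}]'
python3 - <<'E'
from look import *
shot('w6.png',[('drive',.028)])
E
python3 -m handwheel '[{"wx":0,"wy":0,"wz":0,"tx":0.25,"ty":0,"tz":0,"gripper":-1},{"wx":0,"wy":0,"wz":0,"tx":0.25,"ty":0,"tz":0,"gripper":-1},{"wx":0,"wy":0,"wz":0,"tx":0.25,"ty":0,"tz":0,"gripper":-1},{"wx":0,"wy":0,"wz":0,"tx":0.25,"ty":0,"tz":0,"gripper":-1}]'
```

```text
time_s: 13.8
eef_pos: [0.4889, 0.0554, -0.0227]
tool_rot: [-3.142, -0.0, -0.029]
contact_force: [-0.4, -0.8, -0.1]
finger_gap: 0.003
gripper_force: 0.2
13.8 [ 0.4889  0.0554 -0.0227] [-3.1416 -0.     -0.0292] [-0.43 -0.8  -0.13]
drive 0.92 [ 28. 257.] [0.0046 0.0137 0.0147]
  rect 509.1 179.7 56.2 50.0 36.9 px 0 90 175 313
drive 0.73 [277. 121.] [0.0265 0.0277 0.0286]
  rect 554.1 53.1 60.3 106.1 88.3 px 199 361 0 262
time_s: 14.3
eef_pos: [0.498, 0.0552, -0.0228]
tool_rot: [-3.141, 0.002, -0.029]
contact_force: [-6.5, 0.5, 3.6]
finger_gap: -0.005
gripper_force: 2.7
```

View pics/w6.png

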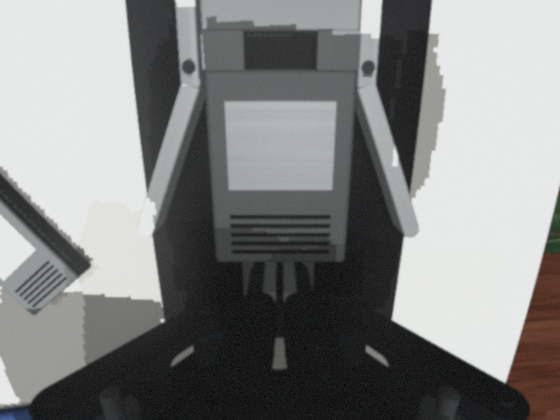

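w6 shows the drive centred and straight in the throat, with its tail at v=262 and its front under the hood edge. The tail is 12 mm ahead of the TCP. About 6 N has just appeared, so I'll read it at rest before going on.

```bash
python3 -m handwheel '[{"wx":0,"wy":0,"wz":0,"tx":0,"ty":0,"tz":0,"gripper":-1},{"wx":0,"wy":0,"wz":0,"tx":0,"ty":0,"tz":0,"gripper":-1}]'; python3 -m handwheel '[{"wx":0,"wy":0,"wz":0,"tx":0.1,"ty":0,"tz":0,"gripper":-1},{"wx":0,"wy":0,"wz":0,"tx":0.1,"ty":0,"tz":0,"gripper":-1}]'
```

```text
time_s: 14.5
eef_pos: [0.4985, 0.0552, -0.0228]
tool_rot: [-3.141, 0.0, -0.029]
contact_force: [-2.9, 0.6, 1.0]
finger_gap: -0.001
gripper_force: 1.4
time_s: 14.7
eef_pos: [0.5004, 0.0551, -0.0228]
tool_rot: [-3.142, 0.001, -0.029]
contact_force: [-4.8, 0.6, 1.6]
finger_gap: 0.002
gripper_force: 2.1
```

The static resistance is about 3 N, which matches the sprung contacts. They engaged at TCP x of about 0.490–0.498, so I expect home at about 0.523–0.532.

```bash
python3 -m handwheel '[{"wx":0,"wy":0,"wz":0,"tx":0.15,"ty":0,"tz":0,"gripper":-1},{"wx":0,"wy":0,"wz":0,"tx":0.15,"ty":0,"tz":0,"gripper":-1},{"wx":0,"wy":0,"wz":0,"tx":0.15,"ty":0,"tz":0,"gripper":-1},{"wx":0,"wy":0,"wz":0,"tx":0.15,"ty":0,"tz":0,"gripper":-1},{"wx":0,"wy":0,"wz":0,"tx":0.15,"ty":0,"tz":0,"gripper":-1},{"wx":0,"wy":0,"wz":0,"tx":0.15,"ty":0,"tz":0,"gripper":-1}]'; python3 -m handwheel '[{"wx":0,"wy":0,"wz":0,"tx":0.1,"ty":0,"tz":0,"gripper":-1},{"wx":0,"wy":0,"wz":0,"tx":0.1,"ty":0,"tz":0,"gripper":-1},{"wx":0,"wy":0,"wz":0,"tx":0.1,"ty":0,"tz":0,"gripper":-1},{"wx":0,"wy":0,"wz":0,"tx":0.1,"ty":0,"tz":0,"gripper":-1},{"wx":0,"wy":0,"wz":0,"tx":0.1,"ty":0,"tz":0,"gripper":-1}]'
```

```text
time_s: 15.3
eef_pos: [0.5092, 0.0549, -0.0228]
tool_rot: [-3.142, 0.001, -0.029]
contact_force: [-6.7, 0.3, 2.9]
finger_gap: 0.001
gripper_force: 3.6
time_s: 15.8
eef_pos: [0.5143, 0.0547, -0.0228]
tool_rot: [-3.142, 0.001, -0.029]
contact_force: [-6.4, 1.1, 1.9]
finger_gap: -0.002
gripper_force: 3.0
```

Resistance is steady at about 6 N. I'll carry on in short, slow batches.

```bash
python3 -m handwheel '[{"wx":0,"wy":0,"wz":0,"tx":0.1,"ty":0,"tz":0,"gripper":-1},{"wx":0,"wy":0,"wz":0,"tx":0.1,"ty":0,"tz":0,"gripper":-1},{"wx":0,"wy":0,"wz":0,"tx":0.1,"ty":0,"tz":0,"gripper":-1},{"wx":0,"wy":0,"wz":0,"tx":0.1,"ty":0,"tz":0,"gripper":-1}]'; python3 -m handwheel '[{"wx":0,"wy":0,"wz":0,"tx":0.1,"ty":0,"tz":0,"gripper":-1},{"wx":0,"wy":0,"wz":0,"tx":0.1,"ty":0,"tz":0,"gripper":-1}]'
```

```text
time_s: 16.2
eef_pos: [0.5183, 0.0546, -0.0228]
tool_rot: [-3.142, 0.001, -0.029]
contact_force: [-7.0, 1.2, 2.3]
finger_gap: -0.004
gripper_force: 3.2
time_s: 16.4
eef_pos: [0.5202, 0.0545, -0.0228]
tool_rot: [-3.142, 0.001, -0.029]
contact_force: [-6.9, 1.2, 2.4]
finger_gap: -0.001
gripper_force: 3.3
```

```bash
python3 -m handwheel '[{"wx":0,"wy":0,"wz":0,"tx":0.1,"ty":0,"tz":0,"gripper":-1},{"wx":0,"wy":0,"wz":0,"tx":0.1,"ty":0,"tz":0,"gripper":-1}]'
```

```text
time_s: 16.6
eef_pos: [0.5222, 0.0545, -0.0228]
tool_rot: [-3.142, 0.001, -0.029]
contact_force: [-6.7, -0.1, 2.8]
finger_gap: 0.0
gripper_force: 3.4
```

```bash
python3 -m handwheel '[{"wx":0,"wy":0,"wz":0,"tx":0.08,"ty":0,"tz":0,"gripper":-1},{"wx":0,"wy":0,"wz":0,"tx":0.08,"ty":0,"tz":0,"gripper":-1}]'
```

```text
time_s: 16.8
eef_pos: [0.5238, 0.0544, -0.0228]
tool_rot: [-3.142, 0.001, -0.029]
contact_force: [-7.6, 0.4, 3.0]
finger_gap: 0.001
gripper_force: 3.5
```

```bash
python3 -m handwheel '[{"wx":0,"wy":0,"wz":0,"tx":0.08,"ty":0,"tz":0,"gripper":-1},{"wx":0,"wy":0,"wz":0,"tx":0.08,"ty":0,"tz":0,"gripper":-1}]'
```

```text
time_s: 17.0
eef_pos: [0.5254, 0.0544, -0.0228]
tool_rot: [-3.142, 0.001, -0.029]
contact_force: [-7.0, 0.8, 3.0]
finger_gap: 0.001
gripper_force: 3.5
```

```bash
python3 -m handwheel '[{"wx":0,"wy":0,"wz":0,"tx":0.08,"ty":0,"tz":0,"gripper":-1}]'
```

```text
time_s: 17.1
eef_pos: [0.5262, 0.0543, -0.0228]
tool_rot: [-3.142, 0.002, -0.029]
contact_force: [-6.5, -0.2, 3.5]
finger_gap: -0.0
gripper_force: 3.6
```

```bash
python3 -m handwheel '[{"wx":0,"wy":0,"wz":0,"tx":0.07,"ty":0,"tz":0,"gripper":-1},{"wx":0,"wy":0,"wz":0,"tx":0.07,"ty":0,"tz":0,"gripper":-1}]'
```

```text
time_s: 17.3
eef_pos: [0.5275, 0.0543, -0.0228]
tool_rot: [-3.142, 0.002, -0.029]
contact_force: [-8.4, -0.1, 3.5]
finger_gap: 0.002
gripper_force: 3.6
```

```bash
python3 -m handwheel '[{"wx":0,"wy":0,"wz":0,"tx":0.07,"ty":0,"tz":0,"gripper":-1}]'
```

```text
time_s: 17.4
eef_pos: [0.5282, 0.0543, -0.0228]
tool_rot: [-3.142, 0.002, -0.029]
contact_force: [-7.8, 0.9, 2.8]
finger_gap: 0.001
gripper_force: 3.6
```

```bash
python3 -m handwheel '[{"wx":0,"wy":0,"wz":0,"tx":0.07,"ty":0,"tz":0,"gripper":-1}]'
```

```text
time_s: 17.5
eef_pos: [0.5289, 0.0543, -0.0228]
tool_rot: [-3.142, 0.002, -0.029]
contact_force: [-7.8, 1.4, 3.3]
finger_gap: -0.004
gripper_force: 3.7
```

```bash
python3 -m handwheel '[{"wx":0,"wy":0,"wz":0,"tx":0.07,"ty":0,"tz":0,"gripper":-1}]'
```

```text
time_s: 17.6
eef_pos: [0.5297, 0.0542, -0.0228]
tool_rot: [-3.142, 0.001, -0.029]
contact_force: [-6.2, 0.3, 1.4]
finger_gap: 0.001
gripper_force: 3.1
```

```bash
python3 -m handwheel '[{"wx":0,"wy":0,"wz":0,"tx":0.06,"ty":0,"tz":0,"gripper":-1}]'
```

```text
time_s: 17.7
eef_pos: [0.5305, 0.0542, -0.0228]
tool_rot: [-3.142, 0.001, -0.029]
contact_force: [-7.3, 0.8, 2.3]
finger_gap: -0.004
gripper_force: 3.1
```

```bash
python3 -m handwheel '[{"wx":0,"wy":0,"wz":0,"tx":0.06,"ty":0,"tz":0,"gripper":-1}]'
```

```text
time_s: 17.8
eef_pos: [0.5311, 0.0542, -0.0228]
tool_rot: [-3.142, 0.001, -0.029]
contact_force: [-7.0, 0.3, 2.1]
finger_gap: 0.0
gripper_force: 3.1
```

```bash
python3 -m handwheel '[{"wx":0,"wy":0,"wz":0,"tx":0.05,"ty":0,"tz":0,"gripper":-1}]'
```

```text
time_s: 17.9
eef_pos: [0.5314, 0.0542, -0.0228]
tool_rot: [-3.142, 0.001, -0.029]
contact_force: [-10.4, 0.3, 4.1]
finger_gap: 0.0
gripper_force: 4.4
```

```bash
python3 -m handwheel '[{"wx":0,"wy":0,"wz":0,"tx":0.03,"ty":0,"tz":0,"gripper":-1}]'
```

```text
time_s: 18.0
eef_pos: [0.5314, 0.0542, -0.0228]
tool_rot: [-3.142, 0.002, -0.029]
contact_force: [-9.7, 0.6, 4.1]
finger_gap: 0.001
gripper_force: 4.6
```

Motion stalled at 0.5314 after a small dip in force around 0.5295, which could be the latch followed by the stop. I'll test by backing off slowly: if the drive is unlatched, the contacts will push it after the fingers.

```bash
python3 -m handwheel '[{"wx":0,"wy":0,"wz":0,"tx":-0.2,"ty":0,"tz":0,"gripper":-1},{"wx":0,"wy":0,"wz":0,"tx":-0.2,"ty":0,"tz":0,"gripper":-1},{"wx":0,"wy":0,"wz":0,"tx":-0.1,"ty":0,"tz":0,"gripper":-1},{"wx":0,"wy":0,"wz":0,"tx":0,"ty":0,"tz":0,"gripper":-1}]'
python3 - <<'E'
from look import *
shot('w7.png',[('drive',.028)])
E
```

```text
time_s: 18.4
eef_pos: [0.5279, 0.0541, -0.0224]
tool_rot: [3.141, -0.002, -0.029]
contact_force: [-0.4, 0.6, 0.3]
finger_gap: -0.001
gripper_force: 0.0
18.4 [ 0.5279  0.0541 -0.0224] [ 3.1415e+00 -1.8000e-03 -2.9300e-02] [-0.42  0.61  0.29]
drive 0.92 [278. 170.] [0.027  0.0279 0.0287]
  rect 577.3 52.8 59.2 72.2 87.8 px 205 354 92 259
drive 0.73 [ 36. 309.] [0.0043 0.0137 0.0146]
  rect 518.6 182.4 68.1 51.4 36.6 px 0 103 228 365
```

No force remains and the drive stayed put. I'll retreat fully and verify.

```bash
python3 -m handwheel '[{"wx":0,"wy":0,"wz":0,"tx":-1,"ty":0,"tz":0,"gripper":-1},{"wx":0,"wy":0,"wz":0,"tx":-2,"ty":0,"tz":0,"gripper":-1},{"wx":0,"wy":0,"wz":0,"tx":-2,"ty":0,"tz":-1,"gripper":-1},{"wx":0,"wy":0,"wz":0,"tx":-1,"ty":0,"tz":-4,"gripper":-1},{"wx":0,"wy":0,"wz":0,"tx":0,"ty":0,"tz":-4,"gripper":-1},{"wx":0,"wy":0,"wz":0,"tx":0,"ty":0,"tz":0,"gripper":-1},{"wx":0,"wy":0,"wz":0,"tx":0,"ty":0,"tz":0,"gripper":-1}]'
python3 - <<'E'
from look import *
c,st=shot('w8.png',[('drive',.028)])
for r in finder.trace(imaging.capture('top'),'mug'): print(np.round(r['at']),r['conf'])
E
```

```text
time_s: 19.2
eef_pos: [0.4677, 0.0559, 0.0678]
tool_rot: [3.141, -0.002, -0.029]
contact_force: [0.0, -0.0, -0.5]
finger_gap: 0.005
gripper_force: 0.0
19.2 [0.4677 0.0559 0.0678] [ 3.1414e+00 -2.1000e-03 -2.9200e-02] [ 0.04 -0.03 -0.51]
drive 0.68 [278.  55.] [0.0268 0.0279 0.0288]
  rect 576.8 52.8 60.5 71.9 88.3 px 232 327 0 118
drive 0.59 [ 88. 168.] [0.0097 0.0139 0.0149]
  rect 510.7 191.7 75.0 46.4 37.0 px 37 145 113 222
[194. 163.] 0.58
[349. 154.] 0.17
```

View pics/w8.png

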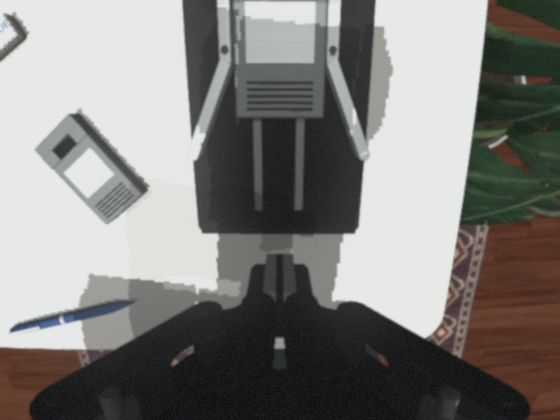

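w8 shows the drive's tail at (278,118), world x of about 0.541. That hasn't changed since release, where an unlatched drive would have sprung back more than 30 mm, so it is latched. The mug hasn't moved, and nothing touches the robot.

```bash
python3 -c "
from h import *
print(ticket.sign_off())"
```

```text
the job is handed in; nothing more can be done
None
```

The grey backup drive is latched fully home in the dock and stayed there after I let go; the push read about 11 N at most, the mug hasn't moved, and the job was handed in at about 19 s.

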